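# Rehang the lift-off door of the specimen case

## Robot

A 6-joint arm with a two-finger parallel gripper is mounted at the origin on a cart in front of the work surface, level with it; the furniture and walls round the work are solid. World frame = base frame: x ahead of the robot, y to its left, z up, the work surface at z = 0. Lengths are in m, angles in rad, forces in N, time in s.
With the tool pointing down it reaches from about 0.3 to 0.775 m from the base axis. Payload 14.6 kg.
Tool frame: the origin (TCP) lies at the very end of the fingers, on their centre line; the grasp point (between the pads) lies 19 mm behind it; z points along the fingers, y is the line along which they close (so a half turn about z gives the same grasp; the last joint's range is limited). The gripper opens to 94 mm and grips with 3 to 60 N. Pads are 16 mm wide; open, the fingers measure 119 mm over their backs; the gripper's body (75 mm by 177 mm) begins 78 mm behind the grasp point.
Start: joints at [-1.292, 0.3, 1.521, -0, 1.321, -0.067], TCP at [0.186, -0.517, 0.205] pointing down, gripper open.
Joint ranges: [-3.03, 3.03], [-0.79, 2.21], [0.23, 2.52], [-1.04, 4.18], [0, 3.07], [-2.55, 2.55]. Speed limits (rad/s): [2.22, 2.22, 2.57, 3.14, 3.14, 3.14].

## Interface

Orientations are given as [roll, pitch, yaw] about the fixed x, y, z axes, in that order (R = Rz(yaw) Ry(pitch) Rx(roll)).
In Python, from station import ctrl gives the robot as it stands.
- The arm moves only by the tool move_arm, never from a script. Its argument "increments" is a list of rows, each a list of 7 numbers: the opening, from 0 (shut) to 1 (fully open), then the shift along the tool's x, y, z in units of 50 mm (1.0 is 50 mm), then the turn, a rotation vector about the tool's x, y, z in rad. In form: [[claw, tx, ty, tz, rx, ry, rz], ...]. A call has 1 to 20 rows; each row shifts and turns the commanded pose from where the row before left it, along the tool's axes as they then stand; what a row does not reach is not made up. A row lasts 1/10 s, in which the tool goes at most 50 mm and 8.59 degrees, less where a joint would pass 70% of its speed; a pose out of reach is approached as far as the arm can. A call is refused whole if a number of a shift passes 1 or a number of a turn 0.15, either way. A call with a gripper value outside its range is refused whole. The fingers move at their own pace and stop on an object; "force" is the grip in N (left out, the last holds). Time passes only in rows, so rows that do not move let the fingers close. It gives the time, the measured TCP pose, the force, the opening and the grip force at its end, in the units of the state.
- ctrl.get_obs(): the state, without advancing time (a new reading comes with each control period).
- ctrl.camera(name): name is "scene" or "top" or "wrist"; returns a dict with "color" (384x512x3 uint8, blue, green, red), "K" (3x3 intrinsics, pixels), "pose" (4x4, takes a point from camera to world coordinates); the wrist camera has in their place "tool_from_camera" (4x4, takes a point from camera to tool coordinates, whose origin is the TCP and whose axes are the flange's). Camera axes: x right, y down, z forward; pixel columns grow to the right and rows downward; lengths in m; the calibration is good to about 2 mm. A picture is of the moment at which its call begins: read the wrist's pose just before it. There is no depth.
- ctrl.hand_in(): hands the job in; it is judged then, once.
Trained networks look in a picture, given as the dict that the camera call returned (one of the last four; its "shot" number tells which), for a name from the list of things; names that differ only in an ending like _2 or _b are one class to them, and where a whole thing is asked for, a point or a joint stands for the part that bears it (a point fixed in the world has none). Each returns a list of dicts, best first, with "conf" (0 to 1); they miss things now and then, are a little off and sometimes report something else, mostly with a low value. They report only what shows in the picture. A call takes as long as a camera call. They do not tell look-alikes from the thing itself.
- ctrl.cut_out(name, picture): "mask" (384x512 bool, what is visible of it) and "centre" ([row, column] in pixels, amid what is visible of it).
The state is a dict: "time_s": time; "qpos": joint angles; "joint_vel": joint speeds; "tau": joint torques, N m; "ee_pos": TCP position; "eef_rot": TCP orientation; "force": force on the tool from outside, world axes, zero at the start; "moment": the same for the moment, N m; "grip_width": finger opening in m; "grip_force": force on a finger pad.
Only numpy, scipy, OpenCV 4.12 (cv2) and the standard library are available. Lean on these libraries where they do the work, as an engineer would, in place of code of your own. Each camera call takes 0.05 s, during which the arm holds its last target. There are 200 camera calls.

## Task

The glazed door of the specimen case has been taken off and stands in the plywood rack. Hang it back with the door standing well open, so that both brass knuckles go fully home over the two hinge pins together, and let go of it; then push it shut against the case front. Lower it gently, never let it drop or slam, and leave the other things on the table where they are.

Things in the scene. Friction and masses are not known exactly. Their poses are not given: they have to be found in the camera images.
- case: pale wooden specimen case, open at the front, 110 deep x 220 wide x 166 high, fixed, rocks and vials inside. Origin: centre of its underside; front looks along -x, +y is the hinge side (left as one faces the front), z up. The face frame against which the door shuts has its front at x = -70: stile at y -110 to -70, header at z 136 to 158 from y -70 to +40
- eave (a point): mid-point of the lower front edge of the case's thin eave (8 thick, 150 wide: case y -110 to +40). It overhangs the top of the shut door by 6 above it, stopping 2 short of the door's outside. So the door can be neither hung, lifted off nor gripped from above when shut
- hinge_place (a point): middle of the place for the hinge, level with the lower seat (27 above the table). A dark steel rail with two steel pins, one above the other on one vertical axis, is bolted in slots on the case. The true pin axis is off this point by up to 14 along the case's y, either way, and 0 along x; it differs every time and is not measured: see or feel it. The rail is rigid
- pin_tips (a point): 98 above hinge_place, level with the tip of the upper pin (same unknown offset). Each pin: 8 in diameter, 18 high, top 5 tapered to 5 in diameter. They stand on arms 8 thick, 14 to 16 wide, round-ended (radius 8) about the pin axis, reaching back to the case; the arms' tops, on which the knuckles come to rest, are 27 and 107 above the table
- door: loose door, 0.15 to 0.3 kg: glazed wooden leaf 155 wide x 140 high x 10 thick, two brass knuckles (tubes) on one edge. Origin on the knuckles' axis, level with the leaf's lower edge; z up; leaf spans y -13 to -168, x -5 to +5, z 0 to 140, outside looks along -x. Shut, its axes are parallel to the case's; open at a right angle it is turned -90 deg about z. Hung, it stays where it is left
- knuckle_low (a point): lower end of the lower knuckle, on its axis, 15 above the leaf's lower edge; the upper knuckle starts 80 higher. Each 20 long, 21 outside, bore 10.5 (1.25 play all round a pin). Home, this point is 27 above the table. Bring the open door in level from the front, raised 20 to 50 above its final height (knuckles over the pins, lower one under the upper arm), then lower it
- door_top (a point): middle of the door's top edge, above its centre of mass, best gripped here from above across the 10 thick wooden rail
- door_knob (a point): end of the brass knob (18 in diameter, 20 long) on the outside of the door, near the free edge
- rack: plywood rack 110 x 90, fixed, with a slot along its x axis, 14 wide; slot floor at z = 12, slot walls up to z = 42, 100 long. Origin: centre of its underside. The door stands in it upright with its lower edge on the slot floor, leaf along the rack's x, knuckles beyond the +x end
- limestone: pale porous rock 74 x 108 x 66, bystander, origin under its centre
- gabbro_dark: dark rock 52 x 74 x 47, bystander, origin under its centre
- marker: blue and white marker 135 long, 17 thick, lying behind the rack, bystander, origin under its centre
- bottle: small white dropper bottle, 25 in diameter, 66 high, standing beside the case, bystander, origin under its centre
Mind the look-alikes: they are no part of the job. What is shaped like the door but purple is not meant.

How it is judged:
On the way:
1. the door hangs fully home on both pins, standing open by more than 35 degrees, and has been let go (z of door in the frame of case between 0.0085 and 0.0165 m and x of door in the frame of case between -0.085 and -0.065 m and y of door in the frame of case between 0.063 and 0.107 m and angle between door's own z axis and vertical below 0.07 rad and angle between the x axis of door and the x axis of case, either way round above 0.61 rad and contact force between the fingers and door below 0.1 N), for 0.2 s.
At the end, for the whole second after the job is handed in: the door hangs upright (within 4 degrees) with its knuckles fully home on both pins (origin 8.5 to 16.5 mm above the table and within 10 mm of the hinge line fore and aft and 22 mm of its middle sideways), is shut to within 0.1 rad of the case front, at rest and untouched (z of door in the frame of case between 0.0085 and 0.0165 m and x of door in the frame of case between -0.085 and -0.065 m and y of door in the frame of case between 0.063 and 0.107 m and angle between door's own z axis and vertical below 0.07 rad and angle between the x axis of door and the x axis of case, either way round below 0.1 rad and linear speed of door below 0.02 m/s and angular speed of door below 0.1 rad/s and contact force between the fingers and door below 0.1 N).
It fails at once if the door falls: it moves faster than 0.4 m/s without being held (contact force between the fingers and door below 0.1 N and linear speed of door above 0.4 m/s).
It fails at once if the door slams: hanging on the case, it swings faster than 4 rad/s (angular speed of door above 4 rad/s and horizontal distance between door and case below 0.14 m and contact force between the fingers and door below 0.1 N).
It fails at once if a bystander is moved by more than 30 mm (distance of any of limestone, gabbro_dark, marker, bottle from where it was at the start of the episode above 0.03 m).
It also fails if it takes over 64 s, if anything falls off the work surface, if the arm or the gripper's body presses on something with over 40 N, if the wrist force passes 120 N, or if a joint passes its speed limit or range.

## Working session

There is one attempt and no reset: what is moved stays moved. The work goes in short steps, Python scripts to look and compute and a tool call to move; the robot and the scene stay as the last step left them, time stands still between calls to the robot, and variables do not carry over. Pictures are saved under pics/ and viewed, at most 10 in all, crops included, and the job is handed in when it is done.

Besides the shell and the picture viewer there is one more tool, called after ">>>" by a JSON object that holds its "fn" and its "kwargs", one argument or row to a line. move_arm: Moves the arm, as the interface text tells. Its arguments: {"type":"object","properties":{"increments":{"type":"array","items":{"type":"array","items":{"type":"number"}}},"force":{"type":"number"}},"required":["increments"]}

```bash
mkdir -p pics; ls
cat > h.py <<'E'
import numpy as np, cv2
from station import ctrl
from scipy.spatial.transform import Rotation as R
def proj(p,c):
    P=np.linalg.inv(c["pose"])@np.append(p,1); q=c["K"]@P[:3]; return q[:2]/q[2]
def onz(uv,c,z):
    d=c["pose"][:3,:3]@np.linalg.inv(c["K"])@np.array([uv[0],uv[1],1.]); o=c["pose"][:3,3]
    return o+d*(z-o[2])/d[2]
def wpose(c,o):
    T=np.eye(4); T[:3,:3]=R.from_euler('xyz',o["eef_rot"]).as_matrix(); T[:3,3]=o["ee_pos"]
    c["pose"]=T@c["tool_from_camera"]; return c
E
python3 - <<'E'
from h import *
o=ctrl.get_obs(); print(o)
a=ctrl.camera("scene"); b=ctrl.camera("top")
for n,c in (("scene",a),("top",b)):
    print(n,c["K"].round(1).tolist(),c["pose"].round(3).tolist())
    cv2.imwrite(f"pics/{n}0.png",cv2.resize(c["color"],(800,600)))
    for k in("case","door","rack","limestone","gabbro_dark","marker","bottle","knuckle_low","door_top","door_knob","hinge_place"):
        try: print(k,[(round(x["conf"],2),np.round(x["centre"]).tolist(),int(x["mask"].sum())) for x in ctrl.cut_out(k,c)])
        except Exception as e: print(k,e)
E
```

```text
pics
{'time_s': 0.0, 'qpos': array([-1.29160756e+00,  3.00470155e-01,  1.52159350e+00,  4.57351156e-06,
        1.32070868e+00, -6.65688377e-02]), 'joint_vel': array([ 0.00056487, -0.00034028,  0.00071623,  0.00100158,  0.00044325,
        0.00096505]), 'tau': array([ 3.95545110e-03, -5.31799042e+01, -3.52732301e+01,  7.10448856e-02,
        2.44151638e-02, -7.27156839e-05]), 'ee_pos': array([ 0.18634   , -0.51718446,  0.2048816 ]), 'eef_rot': array([-3.14041588e+00, -8.28923016e-05,  3.45756421e-01]), 'force': array([0.04099809, 0.57356753, 0.75451845]), 'moment': array([ 0.01999933, -0.01567733,  0.00825917]), 'grip_force': 0.0, 'grip_width': 0.09407483151372897}
scene [[498.5, 0.0, 256.6], [0.0, 498.5, 196.3], [0.0, 0.0, 1.0]] [[-0.476, -0.449, 0.756, -0.593], [-0.879, 0.263, -0.398, 0.524], [-0.02, -0.854, -0.52, 0.93], [0.0, 0.0, 0.0, 1.0]]
case [(0.88, [189.0, 246.0], 2165)]
door [(0.84, [250.0, 171.0], 717), (0.6, [231.0, 338.0], 197)]
rack [(0.77, [275.0, 169.0], 629)]
limestone [(0.63, [211.0, 389.0], 665)]
gabbro_dark [(0.67, [197.0, 346.0], 140), (0.45, [189.0, 246.0], 207
[... 377 characters left out ...]
, 2191)]
top [[373.9, 0.0, 252.1], [0.0, 373.9, 191.8], [0.0, 0.0, 1.0]] [[-0.006, -0.998, 0.059, 0.495], [-1.0, 0.006, -0.001, -0.08], [0.001, -0.059, -0.998, 1.286], [0.0, 0.0, 0.0, 1.0]]
case [(0.64, [163.0, 272.0], 3155)]
door [(0.95, [265.0, 278.0], 631), (0.91, [210.0, 155.0], 674)]
rack [(0.81, [213.0, 168.0], 437)]
limestone [(0.8, [230.0, 380.0], 616)]
gabbro_dark [(0.54, [182.0, 358.0], 240)]
marker [(0.74, [154.0, 150.0], 168)]
bottle [(0.58, [144.0, 186.0], 43)]
knuckle_low [(0.95, [212.0, 157.0], 703), (0.59, [267.0, 282.0], 510)]
door_top [(0.65, [270.0, 278.0], 522), (0.63, [209.0, 158.0], 750)]
door_knob [(0.86, [210.0, 157.0], 709)]
hinge_place [(0.65, [164.0, 273.0], 3206)]
```

Run:
```python
import cv2
for n,(x,y,w,h,s) in {"top":(120,110,290,200,2.75),"scene":(100,110,330,225,2.4)}.items():
    im=cv2.resize(cv2.imread(f"pics/{n}0.png"),(512,384),interpolation=cv2.INTER_AREA) if 0 else cv2.imread(f"pics/{n}0.png")
    k=800/512
    c=im[int(y*k):int((y+h)*k),int(x*k):int((x+w)*k)]
    cv2.imwrite(f"pics/{n}0c.png",cv2.resize(c,(int(w*s),int(h*s)),interpolation=cv2.INTER_CUBIC))
```

```text
(no output)
```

View pics/top0c.png

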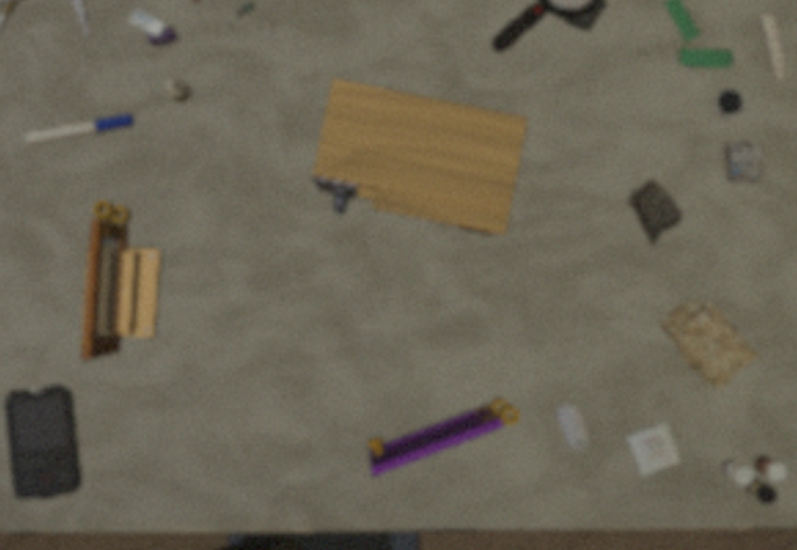

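View pics/scene0c.png

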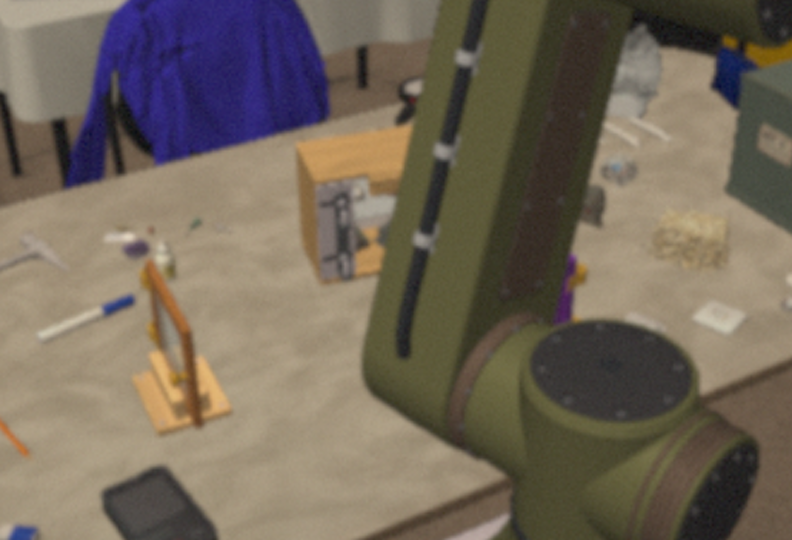

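Run:
```python
from h import *
c=ctrl.camera("top"); w=ctrl.camera("wrist"); print(w["tool_from_camera"].round(3).tolist(), w["K"].round(0).tolist())
f=lambda x,y:(120+x/2.75,110+y/2.75)
P=lambda n,x,y,z: print(n,onz(f(x,y),c,z).round(4))
for n,p in dict(BL=(335,80),BR=(527,118),FR=(497,234),FL=(315,177)).items(): P(n,*p,.166)
P("pin",343,208,.125)
P("knucktop",104,210,.13)
for n,p in dict(doorHinge=(98,220),doorFree=(86,357)).items(): P(n,*p,.152)
P("rackTR",159,249,.012);P("rackBR",153,337,.012)
P("bottle",185,95,.0)
for k in range(1):
  for n in("door","case"):
    for d in ctrl.cut_out(n,c)[:2]:
        cn=cv2.findContours(d["mask"].astype(np.uint8),0,2)[0]; cn=max(cn,key=cv2.contourArea)
        b=cv2.boxPoints(cv2.minAreaRect(cn)); print(n,b.round(1).tolist(),[onz(q,c,.152 if n=="door" else .166).round(3).tolist() for q in b])
```

```text
[[0.001, -0.961, -0.276, 0.081], [1.0, 0.001, 0.0, 0.001], [0.0, -0.276, 0.961, -0.179], [0.0, 0.0, 0.0, 1.0]] [[289.0, 0.0, 256.0], [0.0, 289.0, 190.0], [0.0, 0.0, 1.0]]
BL [ 0.7214 -0.0507  0.166 ]
BR [ 0.6781 -0.2613  0.166 ]
FR [ 0.5508 -0.2266  0.166 ]
FL [ 0.6144 -0.0284  0.166 ]
pin [ 0.5833 -0.0581  0.125 ]
knucktop [0.5822 0.2111 0.13  ]
doorHinge [0.5695 0.2121 0.152 ]
doorFree [0.4191 0.2238 0.152 ]
rackTR [0.5422 0.1722 0.012 ]
rackBR [0.4337 0.179  0.012 ]
bottle [0.7369 0.143  0.    ]
door [[148.5, 238.8000030517578], [152.3000030517578, 181.60000610351562], [167.39999389648438, 182.60000610351562], [163.6999969482422, 239.8000030517578]] [[0.422, 0.232, 0.152], [0.595, 0.223, 0.152], [0.592, 0.177, 0.152], [0.419, 0.186, 0.152]]
door [[251.5, 270.70001220703125], [302.8999938964844, 251.39999389648438], [307.1000061035156, 262.6000061035156], [255.6999969482422, 281.8999938964844]] [[0.325, -0.078, 0.152], [0.382, -0.233, 0.152], [0.348, -0.245, 0.152], [0.292, -0.09, 0.152]]
case [[231.0, 180.5], [240.1999969482422, 136.3000030517578], [312.79998779296875, 151.39999389648438], [303.6000061035156, 195.60000610351562]] [[0.596, -0.018, 0.166], [0.73, -0.046, 0.166], [0.683, -0.265, 0.166], [0.549, -0.235, 0.166]]
```

>>> {"fn": "move_arm", "kwargs": {
  "increments": [
    [1, 0, 0, -0.5, 0, 0, 0],
    [1, 0.6, -0.35, -0.5, 0, 0, 0],
    [1, 0.64, -0.39, -0.5, 0, 0, 0],
    [1, 0.64, -0.39, 0, 0, 0, 0],
    [1, 0.64, -0.39, 0, 0, 0, 0],
    [1, 0.64, -0.39, 0, 0, 0, 0],
    [1, 0.64, -0.39, 0, 0, 0, 0],
    [1, 0.64, -0.39, 0, 0, 0, 0],
    [1, 0.64, -0.39, 0, 0, 0, 0],
    [1, 0.64, -0.39, 0, 0, 0, 0],
    [1, 0.64, -0.39, 0, 0, 0, 0],
    [1, 0.64, -0.39, 0, 0, 0, 0],
    [1, 0.64, -0.39, 0, 0, 0, 0],
    [1, 0.64, -0.39, 0, 0, 0, 0],
    [1, 0.64, -0.39, 0, 0, 0.13, 0],
    [1, 0.64, -0.39, 0, 0, 0, 0.13],
    [1, 0, 0, 0, 0, 0, 0.14],
    [1, 0, 0, 0, 0, 0, 0.14],
    [1, 0, 0, 0, 0, 0, 0.14],
    [1, 0, 0, 0, 0, 0, 0]
  ]
}}

```text
time_s: 3.4
ee_pos: [0.5374, -0.0821, 0.2846]
eef_rot: [-3.073, -0.111, -0.21]
force: [-0.1, -0.0, -0.1]
grip_width: 0.0942
grip_force: 0.0
```

```bash
cat >> h.py <<'E'
def go(p,yaw,o=None):
    o=o or ctrl.get_obs(); A=R.from_euler('xyz',o["eef_rot"]); B=R.from_euler('xyz',[np.pi,0,yaw])
    print("at",o["ee_pos"].round(4),o["eef_rot"].round(4),"force",o["force"].round(1),"t",round(o["time_s"],1),"w",round(o["grip_width"],4))
    print("shift first (units, current axes)",(A.inv().apply(np.array(p)-o["ee_pos"])/.05).round(3),"rot",(A.inv()*B).as_rotvec().round(4),
     "| shift after rot",(B.inv().apply(np.array(p)-o["ee_pos"])/.05).round(3))
def shot(name,crop=None,scale=None):
    o=ctrl.get_obs(); c=wpose(ctrl.camera("wrist"),o); im=c["color"]
    if crop: x,y,w,h=crop; im=im[y:y+h,x:x+w]
    cv2.imwrite(f"pics/{name}.png",cv2.resize(im,None,fx=scale or 1.56,fy=scale or 1.56,interpolation=cv2.INTER_CUBIC)); 
    np.savez(f"pics/{name}.npz",K=c["K"],pose=c["pose"],crop=crop or (0,0,0,0),s=scale or 1.56); return c
def px(name,u,v,z):
    d=dict(np.load(f"pics/{name}.npz")); return onz(((u+.5)/d["s"]-.5+d["crop"][0],(v+.5)/d["s"]-.5+d["crop"][1]),d,z)
E
python3 - <<'E'
from h import *
go([.56,-.05,.28],-.203)
E
```

```text
at [ 0.5374 -0.0821  0.2846] [-3.0731 -0.1105 -0.2101] force [-0.1 -0.  -0.1] t 3.4 w 0.0942
shift first (units, current axes) [ 0.296 -0.712  0.174] rot [-0.0681 -0.1107 -0.0034] | shift after rot [ 0.313 -0.72   0.091]
```

>>> {"fn": "move_arm", "kwargs": {
  "increments": [
    [1, 0, 0, 0, -0.068, -0.111, -0.003],
    [1, 0.16, -0.36, 0.05, 0, 0, 0],
    [1, 0.15, -0.36, 0.04, 0, 0, 0],
    [1, 0, 0, 0, 0, 0, 0],
    [1, 0, 0, 0, 0, 0, 0]
  ]
}}

```text
time_s: 3.9
ee_pos: [0.5596, -0.0502, 0.28]
eef_rot: [3.141, 0.0, -0.198]
force: [-0.2, -0.3, 0.3]
grip_width: 0.0941
grip_force: 0.0
```

Run:
```python
from h import *
c=shot("w1")
go([.494,.218,.25],-.07)
for p in [(.5833,-.0581,.125),(.5896,-.0466,.125)]: print(proj(np.array(p),c)*1.56)
```

```text
at [ 0.5595 -0.0505  0.2802] [ 3.1412  0.     -0.1992] force [-0.  -0.5 -0.2] t 4.0 w 0.0938
shift first (units, current axes) [-2.346 -5.005  0.602] rot [ 4.000e-04  1.000e-04 -1.292e-01] | shift after rot [-1.682 -5.265  0.604]
[403.46115542 245.26960667]
[386.64909627 240.03668745]
```

View pics/w1.png

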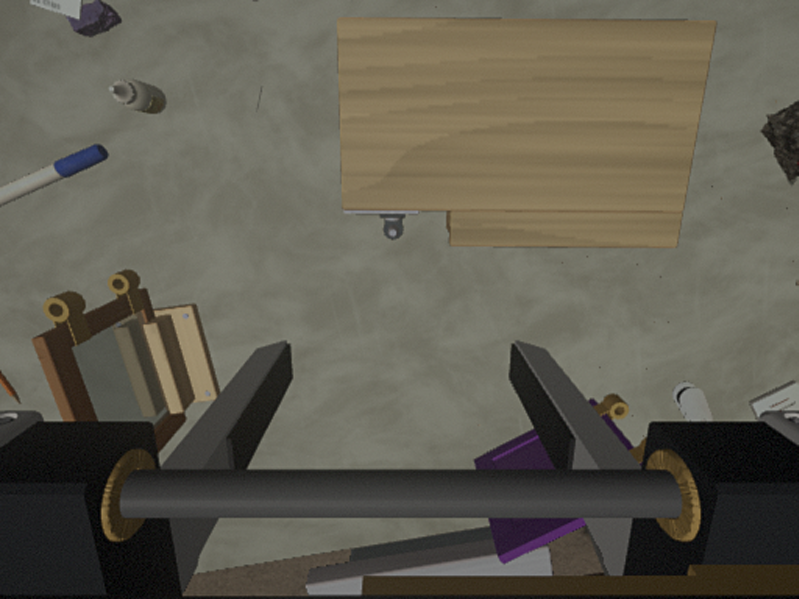

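Run:
```python
from h import *
for n,u,v,z in [("BL",338,18,.166),("BR",716,22,.166),("FL",343,211,.166),("eaveL",450,246,.166),("eaveR",677,247,.166),("pin",392,233,.125),("kn",58,306,.127),("klow",122,281,.047),("marker",102,152,.01),("bottleC",118,90,.066)]:
    print(n,px("w1",u,v,z).round(4))
```

```text
BL [ 0.7268 -0.0477  0.166 ]
BR [ 0.6822 -0.2605  0.166 ]
FL [ 0.6197 -0.0253  0.166 ]
eaveL [ 0.584  -0.0888  0.166 ]
eaveR [ 0.5541 -0.2346  0.166 ]
pin [ 0.5942 -0.0514  0.125 ]
kn [0.5898 0.2121 0.127 ]
klow [0.5892 0.2103 0.047 ]
marker [0.7078 0.2081 0.01  ]
bottleC [0.7415 0.1435 0.066 ]
```

>>> {"fn": "move_arm", "kwargs": {
  "increments": [
    [1, -0.28, -0.625, 0, 0, 0, 0],
    [1, -0.28, -0.625, 0, 0, 0, 0],
    [1, -0.28, -0.625, 0, 0, 0, 0],
    [1, -0.28, -0.625, 0, 0, 0, 0],
    [1, -0.28, -0.625, 0.1, 0, 0, 0],
    [1, -0.28, -0.625, 0.1, 0, 0, 0],
    [1, -0.28, -0.625, 0.2, 0, 0, 0],
    [1, -0.28, -0.63, 0.2, 0, 0, 0],
    [1, 0, 0, 0, 0, 0, -0.129],
    [1, 0, 0, 0, 0, 0, 0],
    [1, 0, 0, 0, 0, 0, 0]
  ]
}}

```text
time_s: 5.05
ee_pos: [0.5003, 0.2167, 0.2505]
eef_rot: [-3.142, -0.001, -0.076]
force: [0.0, -0.0, -0.1]
grip_width: 0.094
grip_force: 0.0
```

Run:
```python
from h import *
c=shot("w2")
go([.499,.2175,.125],-.07)
print(proj(np.array([.5895,.2112,.127]),c)*1.56)
```

```text
at [0.5003 0.2167 0.2505] [-3.1416e+00 -6.0000e-04 -7.5900e-02] force [ 0.4 -0.   0.6] t 5.1 w 0.094
shift first (units, current axes) [-0.03  -0.015  2.51 ] rot [-0.     -0.0006 -0.0059] | shift after rot [-0.028 -0.015  2.51 ]
[397.26245252 153.39399514]
```

View pics/w2.png

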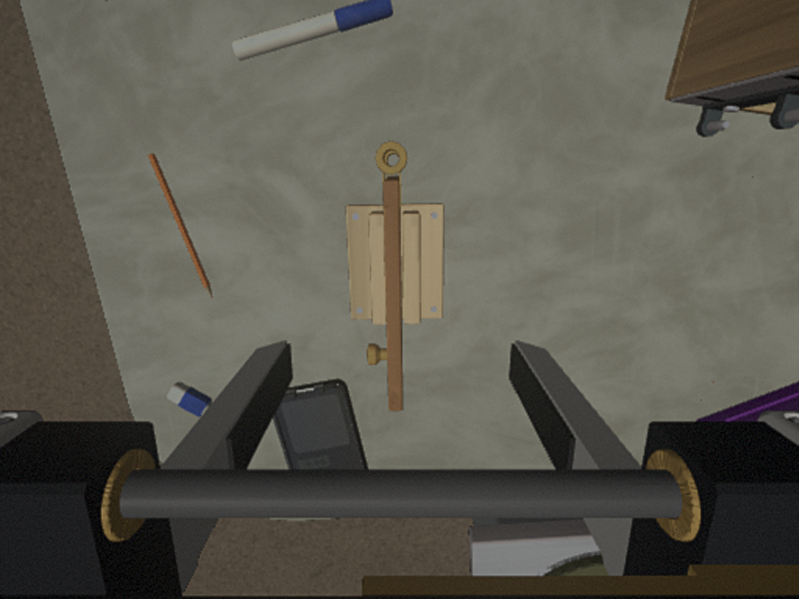

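Run:
```python
from h import *
k=px("w2",391,157,.127);a=px("w2",392,178,.152);b=px("w2",397,410,.152)
print(k,a,b,np.linalg.norm(a-b),"yaw",np.arctan2(*(a-b)[[1,0]]),(a+b)/2)
yaw=np.arctan2(*(a-b)[[1,0]]); m=(a+b)/2
go([m[0],m[1],.123],yaw)
```

```text
[0.58778503 0.21553762 0.127     ] [0.57528936 0.21544167 0.152     ] [0.42067157 0.22435679 0.152     ] 0.1548746006412194 yaw -0.05759532859871215 [0.49798047 0.21989923 0.152     ]
at [0.5003 0.2167 0.2505] [-3.1416e+00 -6.0000e-04 -7.5900e-02] force [ 0.4 -0.   0.6] t 5.1 w 0.094
shift first (units, current axes) [-0.054 -0.061  2.55 ] rot [-0.     -0.0006 -0.0183] | shift after rot [-0.051 -0.062  2.55 ]
```

>>> {"fn": "move_arm", "kwargs": {
  "force": 30,
  "increments": [
    [1, -0.05, -0.06, 0.3, 0, 0, -0.018],
    [1, 0, 0, 0.5, 0, 0, 0],
    [1, 0, 0, 0.5, 0, 0, 0],
    [1, 0, 0, 0.5, 0, 0, 0],
    [1, 0, 0, 0.5, 0, 0, 0],
    [1, 0, 0, 0.25, 0, 0, 0],
    [1, 0, 0, 0, 0, 0, 0],
    [0, 0, 0, 0, 0, 0, 0],
    [0, 0, 0, 0, 0, 0, 0],
    [0, 0, 0, 0, 0, 0, 0],
    [0, 0, 0, 0, 0, 0, 0],
    [0, 0, 0, 0, 0, 0, 0],
    [0, 0, 0, 0, 0, 0, 0],
    [0, 0, 0, 0, 0, 0, 0],
    [0, 0, 0, 0, 0, 0, 0]
  ]
}}

```text
time_s: 6.6
ee_pos: [0.4978, 0.2207, 0.1226]
eef_rot: [3.141, 0.0, -0.054]
force: [0.0, -0.0, -0.1]
grip_width: 0.0334
grip_force: 0.0
```

>>> {"fn": "move_arm", "kwargs": {
  "increments": [
    [0, 0, 0, 0, 0, 0, 0],
    [0, 0, 0, 0, 0, 0, 0],
    [0, 0, 0, 0, 0, 0, 0],
    [0, 0, 0, 0, 0, 0, 0],
    [0, 0, 0, 0, 0, 0, 0],
    [0, 0, 0, 0, 0, 0, 0]
  ]
}}

```text
time_s: 7.2
ee_pos: [0.4977, 0.2207, 0.1225]
eef_rot: [3.141, 0.0, -0.054]
force: [-0.5, 0.0, -0.3]
grip_width: 0.0101
grip_force: 30.0
```

>>> {"fn": "move_arm", "kwargs": {
  "increments": [
    [0, 0, 0, -0.1, 0, 0, 0],
    [0, 0, 0, -0.2, 0, 0, 0],
    [0, 0, 0, -0.3, 0, 0, 0],
    [0, 0, 0, -0.3, 0, 0, 0],
    [0, 0, 0, -0.3, 0, 0, 0],
    [0, -0.07, 0.24, 0, 0, 0, 0],
    [0, -0.07, 0.48, 0, 0, 0, 0],
    [0, -0.07, 0.48, 0, 0, 0, 0],
    [0, -0.07, 0.48, 0, 0, 0, 0],
    [0, -0.07, 0.48, 0, 0, 0, 0],
    [0, -0.07, 0.48, 0, 0, 0, 0],
    [0, -0.07, 0.48, 0, 0, 0, 0],
    [0, -0.07, 0.48, 0, 0, 0, 0],
    [0, -0.07, 0.48, 0, 0, 0, 0],
    [0, -0.07, 0.48, 0.1, 0, 0, 0.05],
    [0, -0.06, 0.2, 0.2, 0, 0, 0.05],
    [0, 0, 0, 0.2, 0, 0, 0.05],
    [0, 0, 0, 0, 0, 0, 0],
    [0, 0, 0, 0, 0, 0, 0]
  ]
}}

```text
time_s: 9.1
ee_pos: [0.4462, -0.0145, 0.1574]
eef_rot: [3.141, 0.001, -0.203]
force: [-0.3, -1.0, -2.3]
grip_width: 0.0099
grip_force: 30.0
```

Run:
```python
from h import *
c=shot("w3",(156,20,256,192),3.1)
go([.5054,-.0325,.1575],-.206)
d=dict(np.load("pics/w3.npz"))
for p in [(.594,-.051,.125),(.594,-.051,.045)]: print((proj(np.array(p),c)-[156,20])*3.1)
```

```text
at [ 0.4464 -0.0145  0.1577] [ 3.1414  0.     -0.2028] force [-0.9 -0.1 -1.8] t 9.2 w 0.0098
shift first (units, current axes) [1.228 0.116 0.004] rot [0.0002 0.     0.0032] | shift after rot [1.228 0.112 0.004]
[338.12598993 -90.44959416]
[330.25607474  15.19749029]
```

View pics/w3.png

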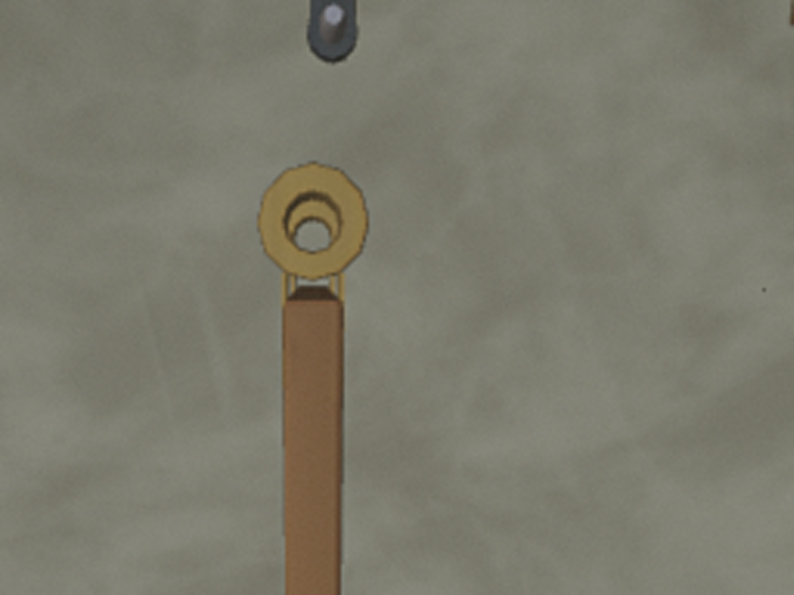

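Run:
```python
from h import *
o=ctrl.get_obs(); A=R.from_euler('xyz',o["eef_rot"])
k=px("w3",313,220,.162);k2=px("w3",313,236,.062);p=px("w3",333,16,.045)
print(k,k2,p)
for a in(k,k2,p): print((A.inv().apply(a-o["ee_pos"])*1000).round(1))
print("need units",(A.inv().apply(p-k)/.05).round(3),(A.inv().apply(p-k2)/.05).round(3))
```

```text
[ 0.53444775 -0.03330297  0.162     ] [ 0.53496732 -0.03346522  0.062     ] [ 0.59396422 -0.05149474  0.045     ]
[90.   0.7 -4.3]
[90.6  0.8 95.7]
[152.    6.5 112.7]
need units [1.239 0.116 2.34 ] [1.228 0.115 0.34 ]
```

>>> {"fn": "move_arm", "kwargs": {
  "increments": [
    [0, 0, 0.115, 0, 0, 0, 0.003],
    [0, 0.2, 0, 0, 0, 0, 0],
    [0, 0.25, 0, 0, 0, 0, 0],
    [0, 0.25, 0, 0, 0, 0, 0],
    [0, 0.25, 0, 0, 0, 0, 0],
    [0, 0.2, 0, 0, 0, 0, 0],
    [0, 0.085, 0, 0, 0, 0, 0],
    [0, 0, 0, 0, 0, 0, 0],
    [0, 0, 0, 0, 0, 0, 0]
  ]
}}

```text
time_s: 10.05
ee_pos: [0.5055, -0.033, 0.1575]
eef_rot: [3.141, 0.0, -0.207]
force: [0.0, -0.1, -2.2]
grip_width: 0.0097
grip_force: 30.0
```

Run:
```python
from h import *
c=shot("w4",(196,40,128,96),6.2)
go([.5054,-.0325,.1225],-.206)
```

```text
at [ 0.5054 -0.0329  0.1576] [ 3.1414e+00  3.0000e-04 -2.0710e-01] force [-0.3  0.4 -2.4] t 10.1 w 0.0098
shift first (units, current axes) [-0.002 -0.009  0.702] rot [ 0.0002  0.0003 -0.0011] | shift after rot [-0.002 -0.009  0.702]
```

View pics/w4.png

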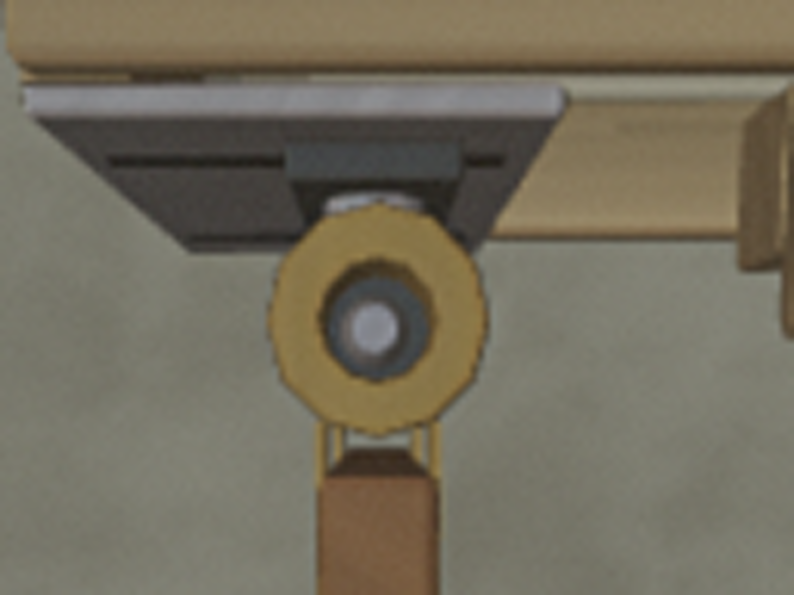

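Run:
```python
from h import *
o=ctrl.get_obs(); A=R.from_euler('xyz',o["eef_rot"])
k=px("w4",378,318,.162);p=px("w4",375,327,.125)
print(k,p,(A.inv().apply(p-k)*1000).round(2))
```

```text
[ 0.59356281 -0.05204105  0.162     ] [ 0.59447263 -0.05189879  0.125     ] [ 0.87 -0.33 37.  ]
```

>>> {"fn": "move_arm", "kwargs": {
  "increments": [
    [0, 0.014, -0.006, 0.05, 0, 0, 0],
    [0, 0, 0, 0.1, 0, 0, 0],
    [0, 0, 0, 0.1, 0, 0, 0],
    [0, 0, 0, 0.1, 0, 0, 0],
    [0, 0, 0, 0.06, 0, 0, 0],
    [0, 0, 0, 0.05, 0, 0, 0],
    [0, 0, 0, 0, 0, 0, 0]
  ]
}}

```text
time_s: 10.8
ee_pos: [0.5063, -0.0329, 0.1342]
eef_rot: [3.141, 0.001, -0.207]
force: [0.1, 0.5, -2.7]
grip_width: 0.0097
grip_force: 30.0
```

>>> {"fn": "move_arm", "kwargs": {
  "increments": [
    [0, 0, 0, 0.06, 0, 0, 0],
    [0, 0, 0, 0.06, 0, 0, 0],
    [0, 0, 0, 0.05, 0, 0, 0],
    [0, 0, 0, 0.04, 0, 0, 0],
    [0, 0, 0, 0.02, 0, 0, 0],
    [0, 0, 0, 0, 0, 0, 0]
  ]
}}

```text
time_s: 11.4
ee_pos: [0.5064, -0.0329, 0.123]
eef_rot: [3.141, 0.0, -0.207]
force: [-0.4, 0.5, -2.5]
grip_width: 0.0097
grip_force: 30.0
```

>>> {"fn": "move_arm", "kwargs": {
  "increments": [
    [0, 0, 0, 0.01, 0, 0, 0],
    [0, 0, 0, 0.01, 0, 0, 0],
    [0, 0, 0, 0.01, 0, 0, 0],
    [0, 0, 0, 0, 0, 0, 0]
  ]
}}

```text
time_s: 11.8
ee_pos: [0.5065, -0.0329, 0.1221]
eef_rot: [3.141, -0.0, -0.207]
force: [-4.5, 0.9, 4.7]
grip_width: 0.0099
grip_force: 30.0
```

>>> {"fn": "move_arm", "kwargs": {
  "increments": [
    [0.5, 0, 0, 0, 0, 0, 0],
    [0.5, 0, 0, 0, 0, 0, 0],
    [0.5, 0, 0, 0, 0, 0, 0],
    [0.5, 0, 0, 0, 0, 0, 0],
    [0.5, 0, 0, 0, 0, 0, 0],
    [0.5, 0, 0, 0, 0, 0, 0],
    [0.5, 0, 0, -0.2, 0, 0, 0],
    [0.5, 0, 0, -0.5, 0, 0, 0],
    [0.5, 0, 0, -0.5, 0, 0, 0],
    [0.5, 0, 0, -0.5, 0, 0, 0],
    [0.5, 0, 0, 0, 0, 0, 0],
    [0.5, 0, 0, 0, 0, 0, 0]
  ]
}}

```text
time_s: 13.0
ee_pos: [0.5065, -0.0329, 0.207]
eef_rot: [3.141, -0.001, -0.207]
force: [1.3, 0.1, 0.5]
grip_width: 0.047
grip_force: 0.0
```

Run:
```python
from h import *
c=shot("w5")
go([.505,-.033,.25],-.206)
```

```text
at [ 0.5062 -0.0328  0.2062] [ 3.1413e+00  6.0000e-04 -2.0720e-01] force [-0.7  0.   0.4] t 13.1 w 0.047
shift first (units, current axes) [-0.023  0.008 -0.875] rot [ 0.0003  0.0006 -0.0012] | shift after rot [-0.023  0.008 -0.875]
```

View pics/w5.png

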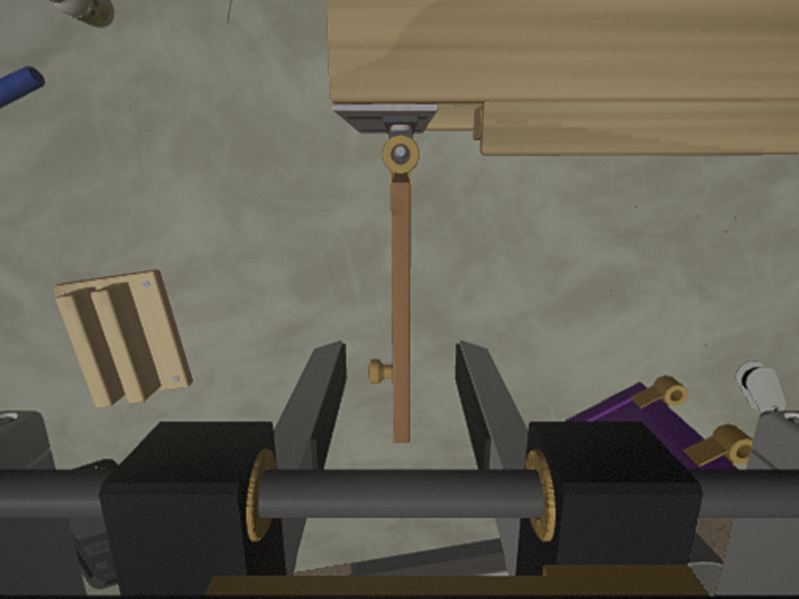

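>>> {"fn": "move_arm", "kwargs": {
  "increments": [
    [0, -0.1, -0.2, 0, 0, 0, 0],
    [0, -0.1, -0.2, 0, 0, 0, 0],
    [0, -0.1, -0.2, 0, 0, 0, 0],
    [0, 0, 0, 0, 0, 0, 0],
    [0, 0, 0, 0, 0, 0, 0],
    [0, 0, 0, 0, 0, 0, 0],
    [0, 0, 0, 0, 0, 0, 0],
    [0, 0, 0, 0.38, 0, 0, 0],
    [0, 0, 0, 0.4, 0, 0, 0],
    [0, 0, 0, 0.4, 0, 0, 0],
    [0, 0, 0, 0.4, 0, 0, 0],
    [0, 0, 0, 0.35, 0, 0, 0],
    [0, 0, 0, 0, 0, 0, 0]
  ]
}}

```text
time_s: 14.35
ee_pos: [0.4969, -0.0007, 0.1082]
eef_rot: [3.141, 0.004, -0.208]
force: [-0.5, 0.4, 0.5]
grip_width: 0.0007
grip_force: 0.0
```

>>> {"fn": "move_arm", "kwargs": {
  "increments": [
    [0, 0, 0.1, 0, 0, 0, 0],
    [0, 0, 0.1, 0, 0, 0, 0],
    [0, 0, 0.05, 0, 0, 0, 0],
    [0, -0.015, 0.1, 0, 0, 0, -0.05],
    [0, -0.024, 0.212, 0, 0, 0, -0.1],
    [0, -0.024, 0.212, 0, 0, 0, -0.1],
    [0, -0.024, 0.212, 0, 0, 0, -0.1],
    [0, -0.024, 0.212, 0, 0, 0, -0.1],
    [0, -0.024, 0.212, 0, 0, 0, -0.1],
    [0, -0.024, 0.212, 0, 0, 0, -0.1],
    [0, -0.024, 0.212, 0, 0, 0, -0.1],
    [0, -0.024, 0.212, 0, 0, 0, -0.1],
    [0, -0.024, 0.212, 0, 0, 0, -0.1],
    [0, 0, 0, 0, 0, 0, 0]
  ]
}}

```text
time_s: 15.75
ee_pos: [0.5061, -0.1105, 0.1106]
eef_rot: [3.141, -0.0, 0.743]
force: [-0.3, 0.4, 0.1]
grip_width: 0.0005
grip_force: 0.0
```

Run:
```python
from h import *
c=shot("w6")
o=ctrl.get_obs(); A=R.from_euler('xyz',o["eef_rot"]); print(o["ee_pos"],o["eef_rot"],o["force"],"pin in tool mm",A.inv().apply(np.array([.594,-.0517,.1])-o["ee_pos"])*1000)
```

```text
[ 0.50572541 -0.10987954  0.11044947] [ 3.14105372e+00 -1.26104949e-04  7.39849495e-01] [ 1.01380806 -0.10307884 -0.17477778] pin in tool mm [104.41894364  16.53737358  10.47155058]
```

View pics/w6.png

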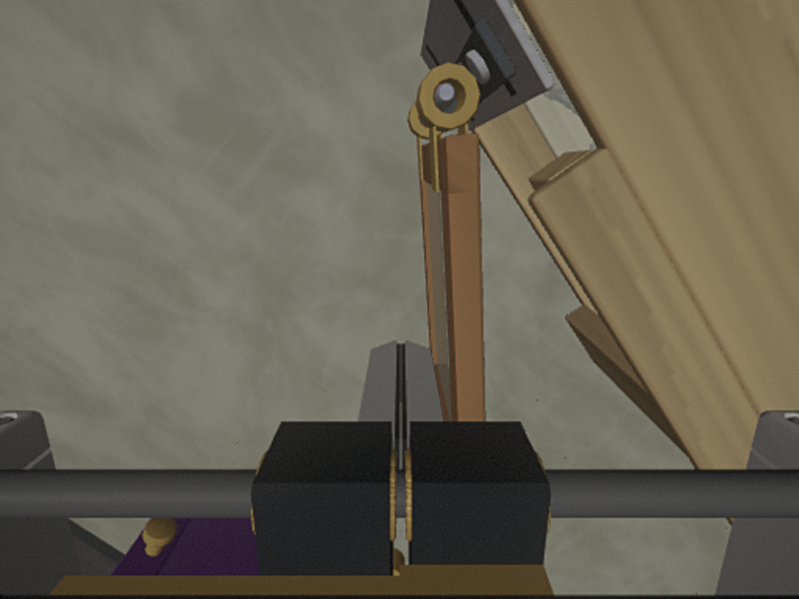

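>>> {"fn": "move_arm", "kwargs": {
  "increments": [
    [0, -0.024, 0.212, 0, 0, 0, -0.1],
    [0, -0.024, 0.212, 0, 0, 0, -0.1],
    [0, -0.024, 0.212, 0, 0, 0, -0.1],
    [0, -0.024, 0.212, 0, 0, 0, -0.1],
    [0, -0.024, 0.212, 0, 0, 0, -0.1],
    [0, -0.014, 0.105, 0, 0, 0, -0.05],
    [0, 0, 0, 0, 0, 0, 0]
  ]
}}

```text
time_s: 16.5
ee_pos: [0.5495, -0.1473, 0.1102]
eef_rot: [3.142, 0.0, 1.291]
force: [-0.9, 0.6, 0.4]
grip_width: 0.0004
grip_force: 0.0
```

>>> {"fn": "move_arm", "kwargs": {
  "increments": [
    [0, -0.005, 0.06, 0, 0, 0, -0.03],
    [0, -0.005, 0.06, 0, 0, 0, -0.03],
    [0, 0, 0.03, 0, 0, 0, -0.01],
    [0, 0, 0.02, 0, 0, 0, 0],
    [0, 0, 0, 0, 0, 0, 0]
  ]
}}

```text
time_s: 17.0
ee_pos: [0.555, -0.1493, 0.1102]
eef_rot: [-3.136, 0.0, 1.359]
force: [-21.1, 3.3, 11.2]
grip_width: 0.0005
grip_force: 10.6
```

>>> {"fn": "move_arm", "kwargs": {
  "increments": [
    [0, 0, -0.03, 0, 0, 0, 0],
    [0, 0, -0.05, 0, 0, 0, 0],
    [0, 0, -0.2, 0, 0, 0, 0],
    [0, 0, -0.4, 0, 0, 0, 0],
    [0, 0, -0.4, -0.2, 0, 0, 0],
    [0, 0, 0, -0.6, 0, 0, 0],
    [0, 0, 0, -0.6, 0, 0, 0],
    [0, 0, -0.2, -0.6, 0, 0, 0],
    [0, 0, 0, 0, 0, 0, 0],
    [0, 0, 0, 0, 0, 0, 0]
  ]
}}

```text
time_s: 18.0
ee_pos: [0.4945, -0.1366, 0.2102]
eef_rot: [3.141, 0.0, 1.362]
force: [-0.1, -0.1, -0.7]
grip_width: 0.0003
grip_force: 0.0
```

Run:
```python
from h import *
c=shot("w7")
```

View pics/w7.png

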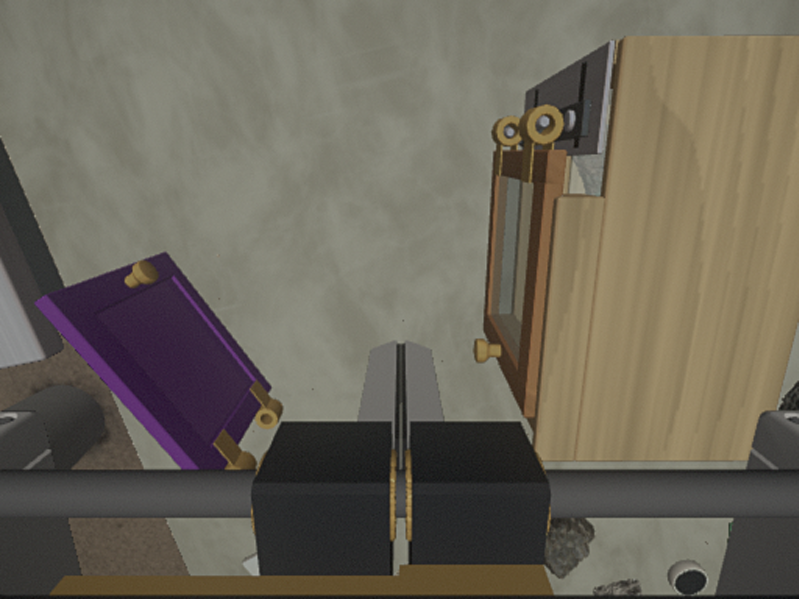

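Run:
```python
from h import *
f=lambda a,b:np.arctan2(*(a-b)[:2])
im=cv2.imread("pics/w7.png")
e=f(px("w7",556,197,.166),px("w7",537,455,.166)); d=f(px("w7",534,182,.152),px("w7",525,410,.152))
print(e,d,"door pts",px("w7",534,182,.152),px("w7",525,410,.152), "eave",px("w7",556,197,.166))
xc=np.array([.9789,-.2046,0]); 
for p in (px("w7",534,182,.152),px("w7",525,410,.152),px("w7",556,197,.166),px("w7",537,455,.166)): print(xc@(p-np.array([.6507,-.1428,0])))
v=im[300,480:600].astype(int); print([tuple(x) for x in v[::4]])
```

```text
0.1881947298607911 0.16709973290608524 door pts [ 0.5772843  -0.08021691  0.152     ] [ 0.55556301 -0.20899475  0.152     ] eave [ 0.58297016 -0.0881638   0.166     ]
-0.08467112685108875
-0.07958615113788568
-0.0774793087572204
-0.07489670074946048
[(np.int64(119), np.int64(133), np.int64(132)), (np.int64(95), np.int64(107), np.int64(110)), (np.int64(54), np.int64(79), np.int64(110)), (np.int64(67), np.int64(87), np.int64(101)), (np.int64(66), np.int64(82), np.int64(94)), (np.int64(89), np.int64(98), np.int64(97)), (np.int64(89), np.int64(99), np.int64(97)), (np.int64(91), np.int64(102), np.int64(99)), (np.int64(58), np.int64(66), np.int64(69)), (np.int64(85), np.int64(107), np.int64(114)), (np.int64(87), np.int64(105), np.int64(112)), (np.int64(45), np.int64(61), np.int64(74)), (np.int64(30), np.int64(47), np.int64(62)), (np.int64(36), np.int64(49), np.int64(68)), (np.int64(70), np.int64(102), np.int64(136)), (np.int64(67), np.int64(99), np.int64(131)), (np.int64(57), np.int64(84), np.int64(107)), (np.int64(70), np.int64(97), np.int64(117)), (np.int64(99), np.int64(131), np.int64(146)), (np.int64(95), np.int64(127), np.int64(141)), (np.int64(90), np.int64(121), np.int64(136)), (np.int64(92), np.int64(122), np.int64(136)), (np.int64(94), np.int64(123), np.int64(138)), (np.int64(102), np.int64(134), np.int64(150)), (np.int64(101), np.int64(135), np.int64(151)), (np.int64(96), np.int64(126), np.int64(142)), (np.int64(97), np.int64(130), np.int64(146)), (np.int64(103), np.int64(136), np.int64(153)), (np.int64(88), np.int64(119), np.int64(138)), (np.int64(102), np.int64(135), np.int64(153))]
```

```bash
python3 -c "
from h import *
print(ctrl.hand_in())"
```

```text
the job is handed in; nothing more can be done
None
```

The door is hung on both pins, let go while standing open, then pushed shut. The last measurement put it within about 0.04 rad of the case front, and the job is handed in at about 18 s; the hand-in returned no verdict.

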